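# Eject a story block and put it away

## Task

Press the story player's red ejector slide fully home so that it pushes the orange story block out of the slot, then draw the block out and lay it flat on the cork mat and let go. Take it again by its two ends and lower it into the one free lane of the wooden rack (the lane with yellow felt), flat, white disc up, lengthwise and centred between the lane walls like its two neighbours; set it down gently, do not drop it, and leave everything else where it is.

Things in the scene. Friction and masses are not known exactly. Their poses are not given: they have to be found in the camera images.
- player: Cream toy audio player, fixed: housing 110 mm (own x) by 124 mm (own y), 62 mm high (two small buttons on top add 8 mm), origin at the centre of its underside, z up. A roofed slot holds the story block at y = 0; its mouth is in the face at x = -55 mm, and the red ejector sticks out of the far (+x) face. A clear window in the roof shows the block.
- slot_mouth (a point): Centre of the slot mouth's lower edge, at x = -55 mm, 26 mm above the table. The slot runs along the player's x, 43 mm wide, 24 mm high. Here a lilac tongue, 26 mm wide, 8 mm thick, top level with the slot floor, sticks 43 mm out (to x = -98 mm) and carries the block as it comes out.
- ejector (a joint): Travel of the ejector slide along the player's -x: 0 at rest, 0.040 m fully pressed. A spring resists with 2.5 N at first and 7.5 N at the end and returns it to 0 when let go. Its pusher meets the block's back end within the first 5 mm; fully pressed it leaves the block sticking 35 mm out of the mouth, on the tongue, where it stays.
- ejector_pad (a point): Centre of the outer face of the ejector's red press plate, 46 mm wide and 46 mm high (14 to 60 mm above the table), 10 mm thick; at rest at x = +110 mm, y = 0, 37 mm up in the player's frame. Press it along the player's -x.
- orange_block: Orange story block, 60 mm (own x) by 40 mm (own y) by 22 mm high, about 45 g, a white disc on top; origin at the centre of its underside, z up. At the start wholly inside the player's slot, own x along the slot, underside 26 mm above the table. Once ejected, its last 25 mm are still under the roof: draw it along the player's -x before lifting.
- cork_mat: Square cork mat fixed to the table, 120 x 120 mm, 4 mm thick; origin at the centre of its underside.
- rack: Wooden rack, fixed: base plate 130 mm (own x) by 176 mm (own y), 6 mm thick, origin at the centre of its underside. Four walls 50 mm long (x), 8 mm thick, tops 36 mm above the table, at y = -84, -28, 28, 84 mm make three 48 mm wide lanes along x, open at both ends. They leave no room for fingers beside the block; its ends stand 5 mm out at each end.
- felt: Yellow felt strip 100 x 44 mm, under 1 mm thick, in the free lane of the rack; origin at the lane's centre, at the top of the rack's base plate (6 mm above the table), x along the lane. It marks where the orange block belongs; the block's underside comes to rest at its origin's height.
- blue_block: Blue story block, same shape as the orange one, lying in another lane. Leave alone.
- green_block: Green story block, same shape, lying in another lane. Leave alone.
- pop_toy: Purple pop toy, 110 x 110 x 17 mm, flat on the table; origin at the centre of its underside. Leave alone.
- tile_puzzle: Wooden sliding tile puzzle, 120 x 120 x 18 mm; origin at the centre of its underside. Leave alone.
- stick_pot: White pot 76 mm across, 95 mm high, with plastic sticks up to 185 mm high; origin at the centre of its underside. Leave alone.
- toy_car: Toy car 85 x 52 x 45 mm; origin at the centre under it. Leave alone.
Things that resemble listed ones, but are neither listed nor needed, are in the scene too. What is meant by the cork_mat is not turquoise, and is the smaller of those in its own colour.

How it is judged:
On the way, in this order (a step that is already met when the one before it is completed fails the run):
1. The ejector slide is pressed home (at least 34 of its 40 mm) and the orange block has been pushed at least 25 mm out of the slot (value of joint ejector above 0.034 m and x of orange_block in the frame of player below -0.05 m), for 0.05 s.
2. The orange block lies flat on the cork mat (its centre within 50 mm of the mat's), let go and at rest (horizontal distance between orange_block and cork_mat below 0.05 m and height (world z) of orange_block below 0.009 m and angle between orange_block's own z axis and vertical below 0.1 rad and contact force between the fingers and orange_block below 0.05 N and linear speed of orange_block below 0.02 m/s), for 0.2 s.
3. The orange block is brought down into the free lane while still held in the fingers (underside within 10 mm of the lane's floor) (x of orange_block in the frame of felt between -0.014 and 0.014 m and y of orange_block in the frame of felt between -0.008 and 0.008 m and z of orange_block in the frame of felt below 0.01 m and contact force between the fingers and orange_block above 0.5 N), for 0.02 s.
At the end, for the whole second after the job is handed in: The orange block lies flat, disc up, let go and at rest in the felt lane: centre within 14 mm of the lane centre along it and 8 mm across, underside within 4 mm of the lane floor, tilt under 0.08 rad, lengthwise within 0.15 rad; the ejector is back within 4 mm of rest (x of orange_block in the frame of felt between -0.014 and 0.014 m and y of orange_block in the frame of felt between -0.008 and 0.008 m and z of orange_block in the frame of felt between -0.004 and 0.004 m and angle between orange_block's own z axis and vertical below 0.08 rad and angle between the x axis of orange_block and the x axis of felt, either way round below 0.15 rad and linear speed of orange_block below 0.02 m/s and angular speed of orange_block below 0.2 rad/s and value of joint ejector below 0.004 m); the robot touches nothing.
It fails at once if The blue or green block is moved more than 20 mm (distance of any of blue_block, green_block from where it was at the start of the episode above 0.02 m).
It fails at once if The pop toy, tile puzzle, stick pot or toy car is moved more than 20 mm (distance of any of pop_toy, tile_puzzle, stick_pot, toy_car from where it was at the start of the episode above 0.02 m).
It also fails if it takes over 67 s, if anything falls off the work surface, if the arm or the gripper's body presses on something with over 40 N, if the wrist force passes 120 N, or if a joint passes its speed limit or range.

## Robot

A 6-joint arm with a two-finger parallel gripper is mounted at the origin on the work surface. World frame = base frame: x ahead of the robot, y to its left, z up, the work surface at z = 0. Lengths are in m, angles in rad, forces in N, time in s.
With the tool pointing down it reaches from about 0.3 to 0.775 m from the base axis. Payload 14.6 kg.
Tool frame: the origin (TCP) lies where the fingers leave the gripper's body, on its centre line; the fingertips stand 97 mm ahead of it and the grasp point (between the pads) lies 78 mm ahead of it (arm.grasp_offset is the distance from the TCP to the grasp point, in m); z points along the fingers, y is the line along which they close (so a half turn about z gives the same grasp; the last joint's range is limited). The gripper opens to 94 mm and grips with 3 to 60 N. Pads are 16 mm wide; open, the fingers measure 119 mm over their backs; the gripper's body (75 mm by 177 mm) begins 78 mm behind the grasp point.
Start: joints at [1.079, 0.3, 1.521, -0, 1.321, -0.067], TCP at [0.227, 0.501, 0.303] pointing down, gripper open.
Joint ranges: [-3.03, 3.03], [-0.79, 2.21], [0.23, 2.52], [-1.04, 4.18], [0, 3.07], [-2.55, 2.55]. Speed limits (rad/s): [2.22, 2.22, 2.57, 3.14, 3.14, 3.14].

## Interface

Orientations are given as a unit quaternion [w, x, y, z].
In Python, from rig import telemetry, imaging, ticket, arm gives the robot as it stands. The module is installed in compiled form; this text tells all that it offers.
- The arm moves only by the tool servo_tool, never from a script. Its argument "rows" is text: rows parted by semicolons, each of 7 numbers parted by spaces: the shift along the world's x, y, z each as a share of 60 cm, from -1 to 1, then the turn, a rotation vector about the world's x, y, z each as a share of 45 degrees, from -1 to 1, then the opening, from 0 (shut) to 1 (fully open). A call has 1 to 12 rows; each row is the pose to reach, as a shift and turn from the pose commanded when the call began; what a row does not reach only later rows make up. A row lasts 1/10 s, in which the tool goes at most 50 mm and 8.59 degrees, less where a joint would pass 70% of its speed; a pose out of reach is approached as far as the arm can. A call with a number of a shift or a turn outside -1 to 1 is refused whole. A call with a gripper value outside its range is refused whole. The fingers move at their own pace and stop on an object; "newtons" is the grip in N (left out, the last holds). Time passes only in rows, so rows that repeat a pose let the fingers close. It gives the time, the measured TCP pose, the force, the opening and the grip force at its end, in the units of the state.
- telemetry.read_state(): the state, without advancing time (a new reading comes with each control period).
- imaging.read_camera(name): name is "scene" or "top" or "wrist"; returns a dict with "img" (400x640x3 uint8, red, green, blue), "depth" (400x640 float32, m along the optical axis (not along the pixel's ray), 0 where there is no reading), "fx", "fy", "cx", "cy" (pixels), "eye" and "orientation" of the camera in the world; the wrist camera has in their place "hand_eye" (4x4, takes a point from camera to tool coordinates, whose origin is the TCP and whose axes are the flange's). Camera axes: x right, y down, z forward; pixel columns grow to the right and rows downward; lengths in m; the calibration is good to about 2 mm. A picture is of the moment at which its call begins: read the wrist's pose just before it.
- ticket.finish_job(): hands the job in; it is judged then, once.
The state is a dict: "time_s": time; "q": joint angles; "joint_velocities": joint speeds; "joint_torque": joint torques, N m; "tool_pos": TCP position; "tool_rot": TCP orientation; "wrist_force": force on the tool from outside, world axes, zero at the start; "moment": the same for the moment, N m; "opening": finger opening in m; "finger_force": force on a finger pad.
Only numpy, scipy, OpenCV 4.12 (cv2) and the standard library are available. Lean on these libraries where they do the work, as an engineer would, in place of code of your own. Each camera call takes 0.05 s, during which the arm holds its last target. There are 200 camera calls.

## Working session

There is one attempt and no reset: what is moved stays moved. The work goes in short steps, Python scripts to look and compute and a tool call to move; the robot and the scene stay as the last step left them, time stands still between calls to the robot, and variables do not carry over. Pictures are saved under pics/ and viewed, at most 10 in all, crops included, and the job is handed in when it is done.

Besides the shell and the picture viewer there is one more tool, called after "Request:" by a JSON object that holds its "fn" and its "kwargs", one argument or row to a line. servo_tool: Moves the arm, as the interface text tells. Shift numbers are shares of 60 cm and turn numbers shares of 45 degrees, none past 1 either way. Its arguments: {"type":"object","properties":{"rows":{"type":"string"},"newtons":{"type":"number"}},"required":["rows"]}

```bash
mkdir -p pics
cat > h.py <<'E'
import numpy as np, cv2
from scipy.spatial.transform import Rotation as R
from rig import telemetry, imaging, ticket, arm
def rot(q): return R.from_quat([q[1],q[2],q[3],q[0]]).as_matrix()
def cam(n):
    s=telemetry.read_state(); c=imaging.read_camera(n)
    if n=="wrist":
        T=np.eye(4);T[:3,:3]=rot(s["tool_rot"]);T[:3,3]=s["tool_pos"];T=T@np.array(c["hand_eye"])
        M,e=T[:3,:3],T[:3,3]
    else: M,e=rot(c["orientation"]),np.array(c["eye"])
    d=c["depth"];v,u=np.mgrid[:400,:640]
    P=np.stack([(u-c["cx"])/c["fx"]*d,(v-c["cy"])/c["fy"]*d,d],-1)@M.T+e
    P[d==0]=np.nan
    return c["img"],P,s
def save(n,img): cv2.imwrite(f"pics/{n}.png",img[...,::-1])
E
python3 - <<'E'
from h import *
for n in("top","scene"):
    i,P,s=cam(n); save(n,i); np.savez(n,i=i,P=P)
print({k:np.round(v,3) for k,v in s.items()}, arm.grasp_offset)
E
```

```text
{'time_s': np.float64(0.05), 'q': array([ 1.079,  0.3  ,  1.522, -0.   ,  1.321, -0.067]), 'joint_velocities': array([ 0.001,  0.001, -0.   ,  0.002,  0.   , -0.001]), 'joint_torque': array([ 2.0000e-03, -5.3321e+01, -3.5371e+01,  7.1000e-02,  2.3000e-02,
       -0.0000e+00]), 'tool_pos': array([0.227, 0.501, 0.302]), 'tool_rot': array([-0.   ,  0.211,  0.978, -0.001]), 'wrist_force': array([ 0.725, -0.217, -0.788]), 'moment': array([ 0.017, -0.034, -0.001]), 'finger_force': np.float64(0.0), 'opening': np.float64(0.094)} 0.0784
```

View pics/top.png

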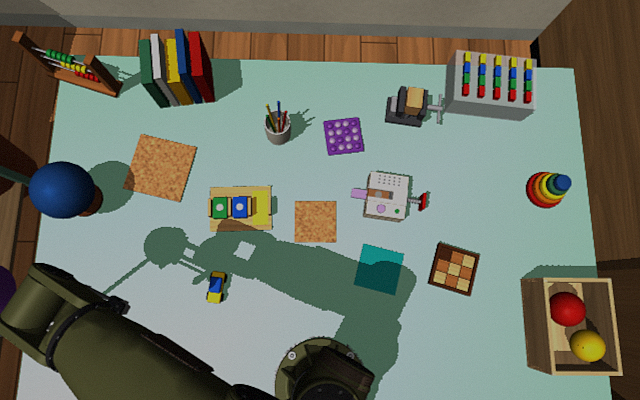

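View pics/scene.png

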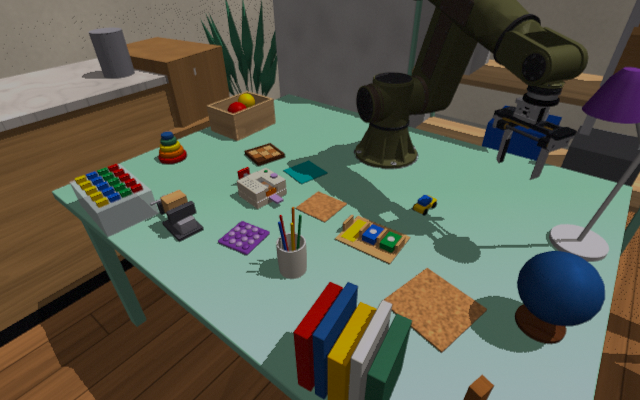

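The top picture shows the player at (386,195), with its tongue to the left at (358,193) and the red ejector to the right at (425,202). The small cork mat is at (316,221). The rack is at (240,208), with green and blue in its lanes and the free yellow lane at about (262,207). The scene picture confirms this layout.

```bash
python3 - <<'E'
from h import *
d=np.load("top.npz");i,P=d["i"].astype(int),d["P"]
hsv=cv2.cvtColor(d["i"],cv2.COLOR_RGB2HSV)
def box(name,u0,u1,v0,v1,z0,z1,m=None):
    k=np.zeros((400,640),bool);k[v0:v1,u0:u1]=1
    k&=(P[...,2]>z0)&(P[...,2]<z1)
    if m is not None:k&=m
    n,l,st,_=cv2.connectedComponentsWithStats(k.astype(np.uint8)); 
    if n<2: print(name,"none");return
    k=l==1+np.argmax(st[1:,4]); q=P[k]
    r=cv2.minAreaRect((q[:,:2]*1000).astype(np.float32)); print(name,k.sum(),np.round(r[0],1),np.round(r[1],1),round(r[2],1),"z",np.round(np.median(q[:,2]),4))
H,S,V=hsv[...,0],hsv[...,1],hsv[...,2]
box("player",350,420,160,230,.055,.066)
box("red",410,435,185,215,.02,.08,((H<6)|(H>174))&(S>150))
box("tongue",345,372,180,205,.015,.035)
box("mat",290,342,195,245,-.01,.02,(H>5)&(H<20)&(S>80))
box("rackall",203,278,178,238,.003,.06)
box("walls",203,278,178,238,.031,.06)
box("blue",230,252,190,222,.015,.06,(H>100)&(H<130)&(S>120))
box("green",208,232,190,222,.015,.06,(H>45)&(H<85)&(S>120))
box("yellow",245,275,180,232,-.01,.02,(H>20)&(H<35)&(S>120))
box("orange",365,400,180,205,.02,.07,(H>5)&(H<16)&(S>150))
box("car",203,232,265,308,.01,.08); box("pot",260,298,95,148,.02,.3); box("pop",320,370,110,160,.006,.04)
box("puzzle",425,485,235,300,.008,.04)
r=P[190:192,300];print(r)
E
python3 -c "
import cv2;i=cv2.imread('pics/top.png')[165:245,195:445];cv2.imwrite('pics/topc.png',cv2.resize(i,None,fx=3.2,fy=3.2,interpolation=2))"
```

```text
player 1589 [ 514.8 -182. ] [110.7 125.2] 81.9 z 0.0606
red 86 [ 500.1 -284.5] [ 9.1 44.7] 83.1 z 0.054
tongue 161 [ 523.6 -106.9] [45.  51.7] 80.9 z 0.0252
mat 1620 [447.1  18.4] [118.4 116.7] 1.0 z 0.003
rackall 2477 [482.6 236.8] [143.6 187.3] 0.8 z 0.0079
walls 56 [475.1 317. ] [49.   8.3] 3.3 z 0.0345
blue 251 [479.1 234. ] [58.8 38.4] 1.5 z 0.0271
green 250 [477.8 292.4] [61.1 41.9] 3.1 z 0.0268
yellow 541 [485.6 179.7] [107.   47.5] 3.7 z 0.006
orange 43 [ 522.4 -135.4] [19.  19.5] 68.0 z 0.0587
car 487 [256.6 288.4] [44.2 84.9] 82.4 z 0.0285
pot 706 [709.4 130.9] [74.6 72.8] 1.7 z 0.0823
pop 1119 [704.6 -63.4] [109.4 108.7] 8.8 z 0.0108
puzzle 1678 [ 313.2 -376.5] [121.8 120.2] 73.5 z 0.0137
[[ 0.53753895  0.06374587  0.00105662]
 [ 0.53512892  0.06370649 -0.00153794]]
```

View pics/topc.png

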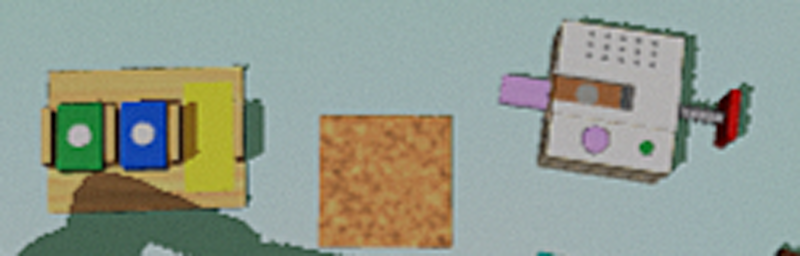

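Player +x points along world (-0.141, -0.990). I'll press with the fingers shut, starting from beyond the red plate. First the transit.

Request:
{"fn": "servo_tool", "kwargs": {
  "rows": "0.25 -0.8333 0 0 0 -1 0;0.25 -0.8333 0 0 0 -1 0;0.25 -0.8333 0 0 0 -1 0;0.25 -0.8333 0 0 0 -1 0;0.25 -0.8333 0 0 0 -1 0;0.25 -0.8333 0 0 0 -1 0;0.25 -0.8333 0 0 0 -1 0;0.25 -0.8333 0 0 0 -1 0;0.25 -0.8333 0 0 0 -1 0;0.25 -0.8333 0 0 0 -1 0;0.25 -0.8333 0 0 0 -1 0;0.25 -0.8333 0 0 0 -1 0",
  "newtons": 12
}}

```text
time_s: 1.3
tool_pos: [0.377, -0.001, 0.3024]
tool_rot: [-0.0, 0.57, 0.821, -0.0]
wrist_force: [-0.6, 1.3, 0.7]
opening: 0.0022
finger_force: 0.0
```

Request:
{"fn": "servo_tool", "kwargs": {
  "rows": "0.195 -0.5417 0 0 0 -0.64 0;0.195 -0.5417 0 0 0 -0.64 0;0.195 -0.5417 0 0 0 -0.64 0;0.195 -0.5417 0 0 0 -0.64 0;0.195 -0.5417 0 0 0 -0.64 0;0.195 -0.5417 0 0 0 -0.64 0;0.195 -0.5417 0 0 0 -0.64 0;0.195 -0.5417 -0.16 0 0 -0.64 0;0.195 -0.5417 -0.25 0 0 -0.64 0;0.195 -0.5417 -0.3067 0 0 -0.64 0;0.195 -0.5417 -0.3067 0 0 -0.64 0;0.195 -0.5417 -0.3067 0 0 -0.64 0"
}}

```text
time_s: 2.5
tool_pos: [0.4926, -0.3217, 0.114]
tool_rot: [-0.004, 0.755, 0.655, -0.001]
wrist_force: [1.2, 0.4, 1.3]
opening: 0.0003
finger_force: 0.0
```

Run:
```python
from h import *
i,P,s=cam("wrist"); save("w1",i); np.savez("w1",i=i,P=P)
print(s["tool_pos"],s["tool_rot"],s["q"],s["wrist_force"])
hsv=cv2.cvtColor(i,cv2.COLOR_RGB2HSV);H,S=hsv[...,0],hsv[...,1]
k=((H<6)|(H>174))&(S>150)&(P[...,2]>.01)&(P[...,2]<.07)
k&=np.hypot(P[...,0]-.499,P[...,1]+.29)<.06
print(k.sum(),np.nanmin(P[k],0),np.nanmax(P[k],0))
```

```text
[ 0.49257146 -0.32167234  0.11403303] [-0.00413443  0.75523526  0.6554402  -0.00086233] [-6.40791358e-01  6.01351576e-01  1.56106271e+00  9.72191797e-05
  9.87624806e-01 -4.99595051e-01] [1.19744102 0.36559494 1.28971607]
1867 [ 0.48032708 -0.29162635  0.02652356] [ 0.5239226  -0.27749788  0.06201442]
```

View pics/w1.png

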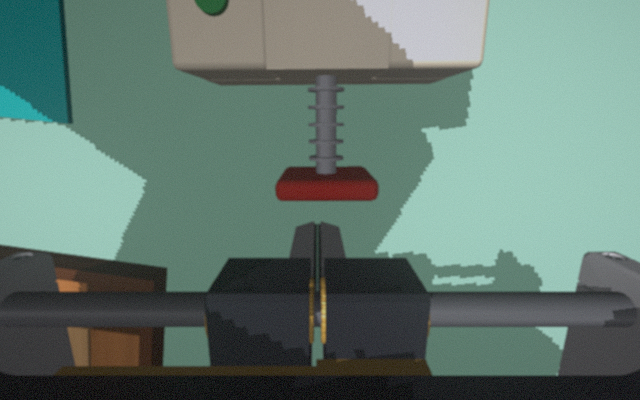

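The plate is centred at about (327,190) and the shut fingers are at about (318,240), so they are nearly aligned. I'll press slowly with a 3 mm sideways correction.

Request:
{"fn": "servo_tool", "kwargs": {
  "rows": "0.007 0.012 0 0 0 0 0;0.009 0.025 0 0 0 0 0;0.01 0.034 0 0 0 0 0;0.011 0.042 0 0 0 0 0;0.012 0.05 0 0 0 0 0;0.013 0.058 0 0 0 0 0;0.0142 0.066 0 0 0 0 0;0.0154 0.074 0 0 0 0 0;0.0166 0.082 0 0 0 0 0;0.0178 0.09 0 0 0 0 0;0.019 0.098 0 0 0 0 0;0.019 0.098 0 0 0 0 0"
}}

```text
time_s: 3.75
tool_pos: [0.5051, -0.2651, 0.1191]
tool_rot: [0.0, 0.755, 0.655, -0.0]
wrist_force: [-2.7, -5.4, 5.4]
opening: 0.0007
finger_force: 3.2
```

Run:
```python
from h import *
i,P,s=cam("wrist"); save("w2",i)
print(s["tool_pos"],s["wrist_force"])
hsv=cv2.cvtColor(i,cv2.COLOR_RGB2HSV);H,S=hsv[...,0],hsv[...,1]
k=((H<6)|(H>174))&(S>150)&(P[...,2]>.01)&(P[...,2]<.07)&(np.hypot(P[...,0]-.5,P[...,1]+.27)<.07)
q=(P[k][:,:2]-[.5148,-.182])@[-.141,-.99];print(k.sum(),np.percentile(q,[2,98]))
i,P,s=cam("top"); hsv=cv2.cvtColor(i,cv2.COLOR_RGB2HSV);H,S=hsv[...,0],hsv[...,1]
k=(H>5)&(H<16)&(S>150)&(P[...,2]>.03)&(P[...,2]<.055)&(np.hypot(P[...,0]-.524,P[...,1]+.107)<.06)
q=(P[k][:,:2]-[.5148,-.182])@np.array([[-.141,.99],[-.99,-.141]]);print(k.sum(),q.min(0),q.max(0)) if k.sum() else print(0)
```

```text
[ 0.50511696 -0.26508006  0.11906002] [-2.69875569 -5.43478366  5.36730329]
1659 [0.06402639 0.07271964]
33 [-0.08508769 -0.02060317] [-0.03804334  0.01972805]
```

Request:
{"fn": "servo_tool", "kwargs": {
  "rows": "0.0005 0.004 0 0 0 0 0;0.001 0.008 0 0 0 0 0;0.001 0.012 0 0 0 0 0;0.001 0.012 0 0 0 0 0"
}}

```text
time_s: 4.25
tool_pos: [0.5057, -0.2594, 0.1192]
tool_rot: [0.002, 0.756, 0.655, -0.001]
wrist_force: [-1.0, -17.0, 1.4]
opening: 0.0004
finger_force: 8.4
```

Run:
```python
from h import *
i,P,s=cam("wrist")
hsv=cv2.cvtColor(i,cv2.COLOR_RGB2HSV);H,S=hsv[...,0],hsv[...,1]
k=((H<6)|(H>174))&(S>150)&(P[...,2]>.01)&(P[...,2]<.07)&(np.hypot(P[...,0]-.5,P[...,1]+.27)<.07)
q=(P[k][:,:2]-[.5148,-.182])@[-.141,-.99];print(s["tool_pos"],k.sum(),np.percentile(q,[2,98]))
```

```text
[ 0.50571708 -0.25939005  0.11918927] 1555 [0.05887926 0.06736725]
```

The ejector is home: 17 N at the stop, and the plate face at about 67–70 mm. I'll back off, rise, and move over the protruding block.

Request:
{"fn": "servo_tool", "kwargs": {
  "rows": "-0.004 -0.03 0 0 0 0 0;-0.009 -0.07 0 0 0 0 0;-0.014 -0.1 0 0 0 0 0;-0.014 -0.1 0.08 0 0 0 0.3;-0.014 -0.1 0.1667 0 0 0 0.7;-0.014 -0.1 0.1667 0 0 0 0.7;0.032 0.252 0.1667 0 0 0 0.7;0.032 0.252 0.1667 0 0 0 0.7;0.032 0.252 0.1667 0 0 0 0.7;0.032 0.252 0.1667 0 0 0 0.7;0.032 0.252 0.1667 0 0 0 0.7;0.032 0.252 0.1667 0 0 0 0.7"
}}

```text
time_s: 5.5
tool_pos: [0.5249, -0.1053, 0.2183]
tool_rot: [-0.0, 0.755, 0.656, -0.0]
wrist_force: [-0.5, -0.3, -0.5]
opening: 0.0654
finger_force: 0.0
```

Run:
```python
from h import *
i,P,s=cam("wrist"); save("w3",i)
print(s["tool_pos"],s["tool_rot"],s["opening"])
hsv=cv2.cvtColor(i,cv2.COLOR_RGB2HSV);H,S=hsv[...,0],hsv[...,1]
k=(H>3)&(H<18)&(S>150)&(P[...,2]>.04)&(P[...,2]<.053)&(np.hypot(P[...,0]-.524,P[...,1]+.107)<.06)
q=(P[k][:,:2]-[.5148,-.182])@np.array([[-.141,.99],[-.99,-.141]])
print(k.sum(),np.percentile(q,[1,50,99],axis=0),np.nanmedian(P[k][:,2]))
print(cv2.minAreaRect((P[k][:,:2]*1000).astype(np.float32)))
```

```text
[ 0.52494279 -0.10531815  0.21827253] [-4.04672138e-04  7.54655507e-01  6.56121090e-01 -1.31366773e-04] 0.06535173355408921
1611 [[-0.09153677 -0.01740197]
 [-0.07818494  0.00153298]
 [-0.05592946  0.02015605]] 0.048155389650505476
((526.4075317382812, -109.22834777832031), (36.30810546875, 38.98086929321289), 82.10551452636719)
```

View pics/w3.png

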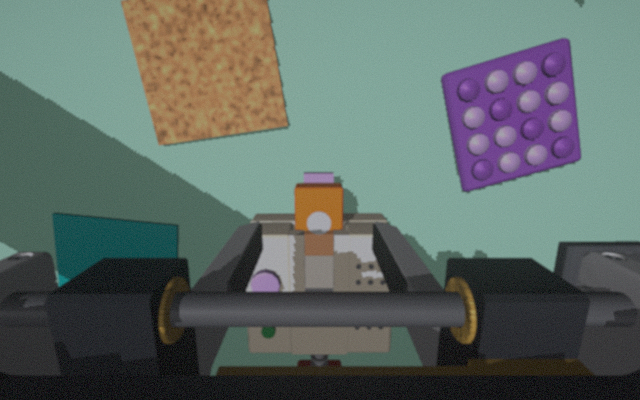

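The block sticks out at (319,207) with its disc at the roof edge, and the fingers are straddling it. I'll descend and grip.

Request:
{"fn": "servo_tool", "kwargs": {
  "rows": "0.0023 -0.0053 -0.07 0 0 0 0.7;0.0023 -0.0053 -0.13 0 0 0 0.7;0.0023 -0.0053 -0.167 0 0 0 0.7;0.0023 -0.0053 -0.167 0 0 0 0.7;0.0023 -0.0053 -0.167 0 0 0 0.7;0.0023 -0.0053 -0.167 0 0 0 0.3;0.0023 -0.0053 -0.167 0 0 0 0.3;0.0023 -0.0053 -0.167 0 0 0 0.3;0.0023 -0.0053 -0.167 0 0 0 0.3;0.0023 -0.0053 -0.167 0 0 0 0.3",
  "newtons": 10
}}

```text
time_s: 6.55
tool_pos: [0.5265, -0.1099, 0.1191]
tool_rot: [0.0, 0.755, 0.655, 0.0]
wrist_force: [-1.6, -0.4, 6.8]
opening: 0.0399
finger_force: 10.0
```

Request:
{"fn": "servo_tool", "kwargs": {
  "rows": "0.0024 0.0165 0 0 0 0 0.3;0.0047 0.033 0 0 0 0 0.3;0.0071 0.0495 0 0 0 0 0.3;0.0095 0.066 0 0 0 0 0.3;0.0118 0.0825 0 0 0 0 0.3;0.0118 0.0825 0.03 0 0 0 0.3;-0.02 0.12 0.05 0 0 0 0.3;-0.07 0.18 0.05 0 0 0 0.3;-0.12 0.23 0.05 0 0 0 0.3;-0.1287 0.2358 0.03 0 0 0 0.3;-0.1287 0.2358 0.03 0 0 0 0.3;-0.1287 0.2358 0 0 0 0 0.3"
}}

```text
time_s: 7.75
tool_pos: [0.4502, 0.0318, 0.1198]
tool_rot: [0.001, 0.755, 0.655, 0.001]
wrist_force: [0.7, 0.1, -0.5]
opening: 0.04
finger_force: 10.0
```

Run:
```python
from h import *
i,P,s=cam("wrist"); save("w4",i)
print(s["tool_pos"],s["opening"],s["wrist_force"],s["finger_force"])
```

```text
[0.45021948 0.03182578 0.11977688] 0.040003908066434876 [ 0.65331626  0.0616702  -0.46935369] 9.998159855604172
```

View pics/w4.png

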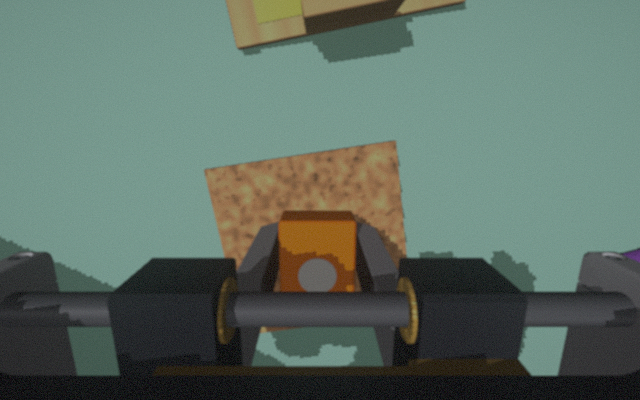

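The block is held level over the mat with its disc at (317,275). The fingertips reach about 4 mm below its underside, so I'll go down until they just touch the mat and release.

Request:
{"fn": "servo_tool", "kwargs": {
  "rows": "0 0 -0.01 0 0 0 0.3;0 0 -0.02 0 0 0 0.3;0 0 -0.026 0 0 0 0.3;0 0 -0.029 0 0 0 0.3;0 0 -0.029 0 0 0 0.3;0 0 -0.029 0 0 0 0.3",
  "newtons": 3
}}

```text
time_s: 8.4
tool_pos: [0.4491, 0.0315, 0.1015]
tool_rot: [0.0, 0.756, 0.655, -0.0]
wrist_force: [-2.5, -1.1, 5.0]
opening: 0.0403
finger_force: 5.8
```

Release, rise, and back off to look. Then begin the turn for the grasp by the ends.

Request:
{"fn": "servo_tool", "kwargs": {
  "rows": "0 0 0 0 0 0 0.5;0 0 0 0 0 0 0.65;0 0 0 0 0 0 0.7;0 0 0 0 0 0 0.7;0 0 0.05 0 0 0 0.7;0 0 0.12 0 0 0 0.7;0 0 0.2 0 0 0 0.7;0 0 0.2 0 0 0 0.9;0 0 0.2 0 0 0 0.9;0 0 0.2 0 0 0 0.9"
}}

```text
time_s: 9.4
tool_pos: [0.4484, 0.0316, 0.2197]
tool_rot: [-0.001, 0.756, 0.655, -0.001]
wrist_force: [-0.8, 0.7, -0.2]
opening: 0.0837
finger_force: 0.0
```

```bash
cat > rack.py <<'E'
from h import *
def meas(n):
    i,P,s=cam(n); hsv=cv2.cvtColor(i,cv2.COLOR_RGB2HSV);H,S=hsv[...,0],hsv[...,1]
    print(n,s["tool_pos"],s["tool_rot"])
    X,Y,Z=P[...,0],P[...,1],P[...,2]
    def big(name,k):
        m,l,st,_=cv2.connectedComponentsWithStats(k.astype(np.uint8))
        if m<2: print(name,"none");return
        q=P[l==1+np.argmax(st[1:,4])]; r=cv2.minAreaRect((q[:,:2]*1000).astype(np.float32)); print(name,len(q),np.round(r[0],1),np.round(r[1],1),round(r[2],1),"z",np.round(np.median(q[:,2]),4))
    near=(abs(X-.48)<.12)&(abs(Y-.24)<.13)
    big("orange",(H>3)&(H<16)&(S>150)&(Z>.018)&(Z<.04)&(np.hypot(X-.447,Y-.018)<.08))
    big("felt",near&(H>22)&(H<34)&(S>140)&(Z<.015))
    big("blue",near&(H>100)&(H<130)&(S>120)&(Z>.022)); big("green",near&(H>45)&(H<85)&(S>120)&(Z>.022))
    k=(near&(Z>.0325)&(Z<.045)).astype(np.uint8); m,l,st,_=cv2.connectedComponentsWithStats(k)
    for j in range(1,m):
        if st[j,4]>30:
            r=cv2.minAreaRect((P[l==j][:,:2]*1000).astype(np.float32)); print(" wall",st[j,4],np.round(r[0],1),np.round(r[1],1),round(r[2],1))
    return i
E
python3 -c "
from rack import *
meas('wrist'); meas('top')"
```

```text
wrist [0.44841942 0.03163207 0.2196952 ] [-0.00086681  0.75550082  0.65514644 -0.00094489]
orange 423 [448.5  20.1] [60.3 38.9] 83.0 z 0.0257
felt 2482 [499.1 176.1] [33.4 72. ] 88.1 z 0.0068
blue none
green none
 wall 771 [485.6 150.7] [49.9  8.3] 2.8
top [0.44846112 0.03162019 0.21955717] [-0.00097305  0.75550311  0.65514342 -0.00109874]
orange none
felt 472 [484.7 178.4] [102.5  46.2] 2.6 z 0.0059
blue 246 [479.4 234. ] [59.2 37.8] 2.3 z 0.0271
green 235 [477.1 290.2] [59.8 37.9] 2.9 z 0.0264
 wall 41 [485.  150.2] [46.4  6.1] 1.8
 wall 47 [476.  316.7] [46.8  8.1] 2.9
 wall 56 [478.6 261.1] [49.6  8.7] 2.4
 wall 46 [480.6 205.1] [46.2  8.5] 2.7
```

The block lies at (448.5, 20.1) mm with its long axis at 82°. The felt lane centre is about (483.7, 178.2) mm and the rack yaw about 2.9°. I'll turn the gripper by 90°.

Request:
{"fn": "servo_tool", "kwargs": {
  "rows": "0 -0.0192 0 0 0 1 0.9;0 -0.0192 0 0 0 1 0.9;0 -0.0192 0 0 0 1 0.9;0 -0.0192 0 0 0 1 0.9;0 -0.0192 0 0 0 1 0.9;0 -0.0192 0 0 0 1 0.9;0 -0.0192 0 0 0 1 0.9"
}}

```text
time_s: 10.2
tool_pos: [0.4488, 0.0201, 0.2201]
tool_rot: [-0.001, 0.447, 0.894, -0.0]
wrist_force: [-0.9, -0.1, -0.4]
opening: 0.0846
finger_force: 0.0
```

Request:
{"fn": "servo_tool", "kwargs": {
  "rows": "0 0 0 0 0 1 0.9;0 0 0 0 0 1 0.9;0 0 0 0 0 1 0.9;0 0 0 0 0 1 0.9;0 0 0 0 0 1 0.9;0 0 0 0 0 1 0.9;0 0 0 0 0 1 0.9;0 0 0 0 0 1 0.9"
}}

```text
time_s: 11.0
tool_pos: [0.4489, 0.0201, 0.2206]
tool_rot: [-0.0, 0.072, 0.997, -0.0]
wrist_force: [0.0, 0.7, -1.3]
opening: 0.0845
finger_force: 0.0
```

```bash
python3 -c "
from rack import *
save('w5',meas('wrist'))"
```

```text
wrist [0.44893565 0.0200834  0.22064311] [-4.10252600e-04  7.21696517e-02  9.97392286e-01 -2.11036812e-05]
orange 288 [433.6  12.6] [32.7 69.1] 25.9 z 0.0253
felt 3389 [484.9 178.5] [99.6 43.7] 2.8 z 0.0068
blue 2327 [480.7 236.2] [60.2 43. ] 4.5 z 0.0279
green 1552 [478.4 286.6] [60.1 30.9] 4.8 z 0.0279
 wall 677 [480.1 261.5] [49.7 10. ] 2.2
 wall 621 [482.7 205.8] [50.   9.3] 2.8
 wall 571 [485.2 149.7] [49.5  8.7] 2.7
```

View pics/w5.png

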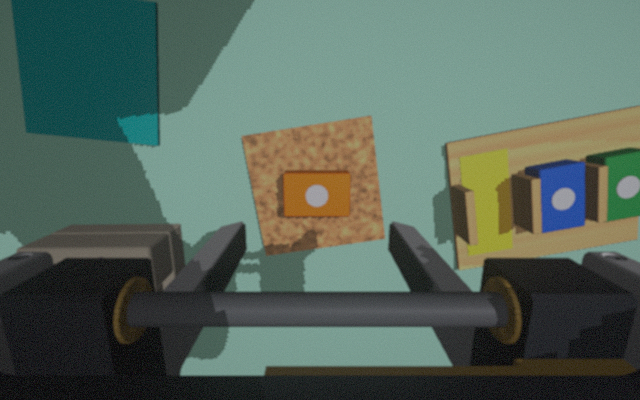

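The block is flat on the mat at (317,193), aligned with the fingers. The felt reads (484.9, 178.5) mm, yaw 2.8°. I'll locate the block by depth.

```bash
python3 -c "
from h import *
i,P,s=cam('wrist'); k=(P[...,2]>.02)&(P[...,2]<.032)&(np.hypot(P[...,0]-.448,P[...,1]-.02)<.06)
n,l,st,_=cv2.connectedComponentsWithStats(k.astype(np.uint8));j=1+np.argmax(st[1:,4])
print(st[j],cv2.minAreaRect((P[l==j][:,:2]*1000).astype(np.float32)),np.median(P[l==j][:,2]))
print(s['tool_pos'],s['q'])"
```

```text
[ 282  172   68   44 2939] ((447.3804626464844, 19.089048385620117), (59.9278450012207, 39.502532958984375), 81.67559051513672) 0.026179662684557403
[0.44897234 0.02009067 0.22075672] [-3.68161085e-02  1.69176823e-01  1.88752432e+00  1.78187807e-05
  1.08544972e+00 -1.46345718e+00]
```

Request:
{"fn": "servo_tool", "kwargs": {
  "rows": "-0.0027 -0.0017 -0.07 0 0 0 0.9;-0.0027 -0.0017 -0.14 0 0 0 0.9;-0.0027 -0.0017 -0.18 0 0 0 0.9;-0.0027 -0.0017 -0.194 0 0 0 0.9;-0.0027 -0.0017 -0.194 0 0 0 0.9;-0.0027 -0.0017 -0.194 0 0 0 0.55;-0.0027 -0.0017 -0.194 0 0 0 0.55;-0.0027 -0.0017 -0.194 0 0 0 0.55;-0.0027 -0.0017 -0.194 0 0 0 0.55;-0.0027 -0.0017 -0.194 0 0 0 0.55",
  "newtons": 10
}}

```text
time_s: 12.1
tool_pos: [0.4478, 0.0191, 0.1054]
tool_rot: [0.001, 0.071, 0.997, 0.0]
wrist_force: [-2.2, 0.1, 7.4]
opening: 0.0598
finger_force: 10.0
```

Request:
{"fn": "servo_tool", "kwargs": {
  "rows": "0 0 0.05 0 0 0 0.55;0 0 0.11 0 0 0 0.55;0.02 0.06 0.1417 0 0 -0.19 0.55;0.04 0.12 0.1417 0 0 -0.38 0.55;0.05 0.18 0.1417 0 0 -0.57 0.55;0.0612 0.23 0.1417 0 0 -0.76 0.55;0.0612 0.265 0.1417 0 0 -0.95 0.55;0.0612 0.265 0.1417 0 0 -1 0.55;0.0612 0.265 0.1417 0 0 -1 0.55"
}}

```text
time_s: 13.0
tool_pos: [0.484, 0.1786, 0.1897]
tool_rot: [-0.0, 0.447, 0.894, -0.0]
wrist_force: [-0.2, -0.0, -0.6]
opening: 0.0599
finger_force: 10.0
```

Request:
{"fn": "servo_tool", "kwargs": {
  "rows": "0 0 0 0 0 -0.19 0.55;0 0 0 0 0 -0.38 0.55;0 0 0 0 0 -0.57 0.55;0 0 0 0 0 -0.757 0.55;0 0 0 0 0 -0.757 0.55;0 0 0 0 0 -0.757 0.55;0 0 0 0 0 -0.757 0.55"
}}

```text
time_s: 13.7
tool_pos: [0.4841, 0.1779, 0.1897]
tool_rot: [0.0, 0.688, 0.725, 0.0]
wrist_force: [-0.1, 0.5, -0.4]
opening: 0.0595
finger_force: 10.0
```

```bash
python3 -c "
from rack import *
save('w6',meas('wrist')); 
s=telemetry.read_state();print(s['opening'],s['finger_force'],R.from_matrix(rot(s['tool_rot'])).as_matrix()[:,1])
i,P,s=cam('wrist');hsv=cv2.cvtColor(i,cv2.COLOR_RGB2HSV);k=(hsv[...,0]>3)&(hsv[...,0]<18)&(hsv[...,1]>120)&(P[...,2]>.09)&(P[...,2]<.13)
print(k.sum(),cv2.minAreaRect((P[k][:,:2]*1000).astype(np.float32)),np.percentile(P[k][:,2],[2,50,98]))
"
```

```text
wrist [0.48412892 0.17789752 0.18971754] [1.86964300e-05 6.88230734e-01 7.25491872e-01 1.70392789e-06]
orange none
felt 2582 [484.4 181.2] [99.8 39.9] 4.2 z 0.0069
blue 3411 [482.1 234.4] [58.5 38.4] 3.0 z 0.0282
green 3954 [479.3 290.4] [58.  39.1] 3.1 z 0.0281
 wall 972 [477.5 317.9] [49.5  7.4] 2.8
 wall 840 [480.5 262.5] [49.5  7.6] 2.9
 wall 745 [482.6 206.8] [49.5  8.4] 2.8
0.05952812047969945 9.999928772449493 [ 9.98656312e-01  5.18224824e-02 -2.23427507e-05]
6899 ((485.9311828613281, 178.7283935546875), (63.01438522338867, 40.538848876953125), 2.8728814125061035) [0.09736378 0.11032867 0.11164592]
```

View pics/w6.png

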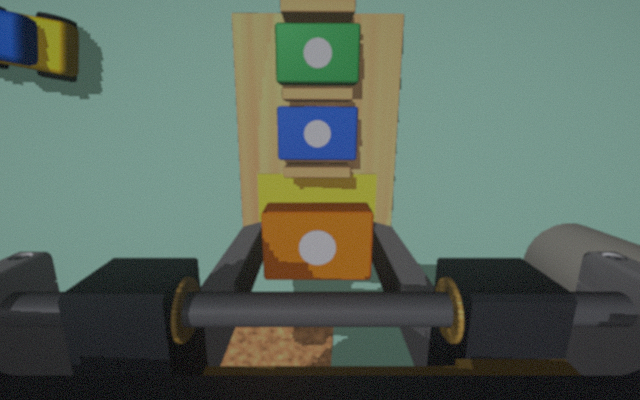

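The block is centred over the lane: block y is 178.7, lane y 178.8, yaw matches at 2.9°, disc up at (317,247). I'll lower it in stages.

Request:
{"fn": "servo_tool", "kwargs": {
  "rows": "0 0 -0.04 0 0 0 0.55;0 0 -0.07 0 0 0 0.55;0 0 -0.09 0 0 0 0.55;0 0 -0.105 0 0 0 0.55;0 0 -0.115 0 0 0 0.55;0 0 -0.122 0 0 0 0.55;0 0 -0.127 0 0 0 0.55;0 0 -0.131 0 0 0 0.55;0 0 -0.131 0 0 0 0.55;0 0 -0.131 0 0 0 0.55"
}}

```text
time_s: 14.8
tool_pos: [0.4842, 0.1781, 0.1113]
tool_rot: [0.0, 0.69, 0.724, 0.0]
wrist_force: [-0.2, -0.1, -0.4]
opening: 0.0598
finger_force: 10.0
```

Request:
{"fn": "servo_tool", "kwargs": {
  "rows": "0 0 -0.002 0 0 0 0.55;0 0 -0.004 0 0 0 0.55;0 0 -0.0055 0 0 0 0.55;0 0 -0.0055 0 0 0 0.55;0 0 -0.0055 0 0 0 0.55"
}}

```text
time_s: 15.3
tool_pos: [0.4841, 0.1781, 0.1078]
tool_rot: [-0.0, 0.69, 0.724, -0.0]
wrist_force: [-0.0, 0.5, -0.7]
opening: 0.0602
finger_force: 10.0
```

Request:
{"fn": "servo_tool", "kwargs": {
  "rows": "0 0 -0.0008 0 0 0 0.55;0 0 -0.0016 0 0 0 0.55;0 0 -0.0016 0 0 0 0.55;0 0 -0.0016 0 0 0 0.55",
  "newtons": 4
}}

```text
time_s: 15.7
tool_pos: [0.4842, 0.1781, 0.1071]
tool_rot: [0.0, 0.69, 0.724, 0.0]
wrist_force: [-2.7, -0.4, 4.9]
opening: 0.0601
finger_force: 4.0
```

It has touched down. Release and rise.

Request:
{"fn": "servo_tool", "kwargs": {
  "rows": "0 0 0 0 0 0 0.68;0 0 0 0 0 0 0.75;0 0 0 0 0 0 0.8;0 0 0 0 0 0 0.8;0 0 0.03 0 0 0 0.8;0 0 0.1 0 0 0 0.8;0 0 0.18 0 0 0 0.8;0 0 0.22 0 0 0 0.8;0 0 0.22 0 0 0 0.8;0 0 0.22 0 0 0 0.8"
}}

```text
time_s: 16.7
tool_pos: [0.484, 0.178, 0.2386]
tool_rot: [0.0, 0.69, 0.724, 0.0]
wrist_force: [0.8, -0.2, -0.8]
opening: 0.075
finger_force: 0.0
```

```bash
python3 -c "
from rack import *
save('w7',meas('wrist')); 
i,P,s=cam('wrist');hsv=cv2.cvtColor(i,cv2.COLOR_RGB2HSV);k=(hsv[...,0]>3)&(hsv[...,0]<14)&(hsv[...,1]>150)&(P[...,2]>.024)&(P[...,2]<.034)
print(k.sum(),cv2.minAreaRect((P[k][:,:2]*1000).astype(np.float32)),np.percentile(P[k][:,2],[2,50,98]))
i,P,s=cam('top');hsv=cv2.cvtColor(i,cv2.COLOR_RGB2HSV);H=hsv[...,0]
k=((H<6)|(H>174))&(hsv[...,1]>150)&(P[...,2]>.02)&(P[...,2]<.08)&(np.hypot(P[...,0]-.5,P[...,1]+.28)<.05)
print('pad',P[k].mean(0)); print(s['wrist_force'],s['tool_pos'])
"
```

```text
wrist [0.4840019  0.17802748 0.23855882] [4.70749904e-05 6.89648522e-01 7.24144259e-01 8.17674923e-05]
orange none
felt 726 [446.1 176.9] [22.4 42.6] 1.7 z 0.007
blue 2379 [482.1 234.5] [58.3 38. ] 2.8 z 0.0281
green 2684 [479.4 290.3] [57.6 38.7] 2.7 z 0.0281
 wall 683 [477.6 318.4] [49.8  8.5] 1.9
 wall 579 [479.9 262.7] [49.6  7.5] 2.8
 wall 533 [483.  206.9] [49.5  8.1] 3.0
 wall 477 [485.2 151.2] [48.8  8.2] 2.6
68 ((485.77142333984375, 179.23068237304688), (56.47414779663086, 39.056419372558594), 2.6919353008270264) [0.02404029 0.02666396 0.02814493]
pad [ 0.49931598 -0.28266128  0.0495621 ]
[ 0.04881209  0.79063443 -0.44051049] [0.4837522  0.17794563 0.23746037]
```

View pics/w7.png

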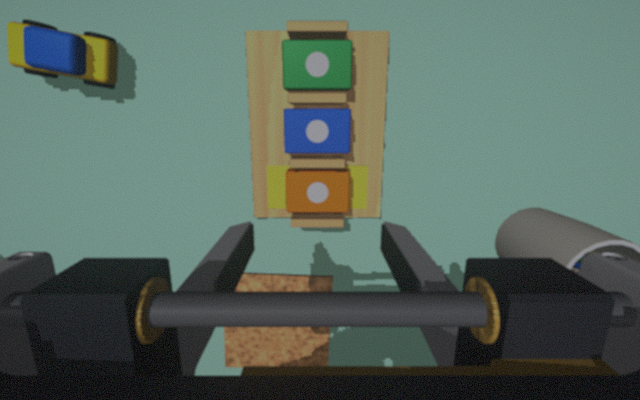

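The orange block sits flat and centred in the lane at (318,191), in line with its neighbours. The ejector is back at rest.

```bash
python3 -c "
from rig import ticket
print(ticket.finish_job())"
```

```text
the job is handed in; nothing more can be done
None
```

I pressed the ejector home and laid the orange block on the cork mat. Then I took it by its ends, set it down in the felt lane (within about 2 mm of centre, disc up) and let go. The job was handed in at about 17 s, with no verdict returned.

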